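# Stow the full bolt tin

### The arm

A 7-joint arm with a two-finger parallel gripper is mounted at the origin on the work surface. World frame = base frame: x ahead of the robot, y to its left, z up, the work surface at z = 0. Lengths are in m, angles in degrees, forces in N, time in s.
With the tool pointing down it reaches from about 0.4 to 0.85 m from the base axis. Payload 10.4 kg.
Tool frame: the origin (TCP) lies midway between the tips of the shut fingers; the grasp point (between the pads) lies 19 mm behind it (pinch_z is the z of the grasp point in the tool frame, in m); z points along the fingers, y is the line along which they close (so a half turn about z gives the same grasp; the last joint's range is limited). The gripper opens to 87 mm and grips with 3 to 60 N. Pads are 19 mm wide; open, the fingers measure 117 mm over their backs; the gripper's body (75 mm by 190 mm) begins 51 mm behind the grasp point.
Start: joints at [-72.456, 19.034, -3.707, 83.658, 1.238, 77.344, -5.071], TCP at [0.202, 0.592, 0.223] pointing down, gripper open.
Joint ranges: [-148.97, 148.97], [-28.65, 121.19], [-84.17, 76.75], [9.2, 138.47], [-72.65, 252.65], [3.7, 117.97], [-149.18, 149.18]. Speed limits (degrees/s): [127.2, 127.2, 159.86, 159.86, 180, 180, 180].

### API

Orientations are given as a 3x3 rotation matrix whose columns are the frame's x, y, z axes.
In Python, from workcell import * gives the robot as it stands.
- The arm moves only by the tool servo_tool, never from a script. Its argument "motion" is a list of rows, each a list of 3 entries, a list of its own where there are three numbers: the shift along the world's x, y, z in m, then the turn, a rotation vector about the world's x, y, z in rad, then the finger opening in m, from 0 to 0.087. A call has 1 to 5 rows; each row shifts and turns the commanded pose from where the row before left it; what a row does not reach is not made up. A row lasts 1/10 s, in which the tool goes at most 50 mm and 8.59 degrees, less where a joint would pass 70% of its speed; a pose out of reach is approached as far as the arm can. A call with a gripper value outside its range is refused whole. The fingers move at their own pace and stop on an object; "newtons" is the grip in N (left out, the last holds). Time passes only in rows, so rows that do not move let the fingers close. It gives the time, the measured TCP pose, the force, the opening and the grip force at its end, in the units of the state.
- observe(): the state, without advancing time (a new reading comes with each control period).
- grab_frame(name): name is "scene" or "side" or "wrist"; returns a dict with "frame" (384x512x3 uint8, red, green, blue), "fovy" (degrees; the focal length in pixels is half the picture's height over the tangent of half this angle, whatever the lens; pixels are square), "cx", "cy" (the principal point, pixels), "rvec" (rotation vector, rad) and "tvec" (3), from world to camera coordinates, as OpenCV has them. Camera axes: x right, y down, z forward; pixel columns grow to the right and rows downward; lengths in m; the calibration is good to about 2 mm. A picture is of the moment at which its call begins. There is no depth.
- close_job(): hands the job in; it is judged then, once.
Trained networks look in the newest picture that a camera, given by its name, has taken for a name from the list of things; names that differ only in an ending like _2 or _b are one class to them, and where a whole thing is asked for, a point or a joint stands for the part that bears it (a point fixed in the world has none). Each returns a list of dicts, best first, with "confidence" (0 to 1); they miss things now and then, are a little off and sometimes report something else, mostly with a low value. They report only what shows in the picture. A call takes as long as a camera call. They do not tell look-alikes from the thing itself.
- recognise(camera, query): "location" ([column, row] as shares, 0 to 1, of the picture: columns of its width, rows of its height, amid what is visible of it).
- trace(camera, query): "pixels" (384x512 bool, what is visible of it) and "location" ([column, row] as shares, 0 to 1, of the picture: columns of its width, rows of its height, amid what is visible of it).
The state is a dict: "t": time; "joint_pos": joint angles; "joint_vel": joint speeds; "joint_torque": joint torques, N m; "ee_pos": TCP position; "ee_rot": TCP orientation; "ft_force": force on the tool from outside, world axes, zero at the start; "ft_torque": the same for the moment, N m; "gripper_width": opening from 0.0 (shut) to 1.0 (fully open); "grip_force": force on a finger pad.
Only numpy, scipy, OpenCV 4.12 (cv2) and the standard library are available. Lean on these libraries where they do the work, as an engineer would, in place of code of your own. Each camera call takes 0.05 s, during which the arm holds its last target. There are 200 camera calls.

### The job

Only one of the three identical closed tins on the workshop bench is full of bolts; lift them to find which is clearly the heaviest. Set the two light tins back where they stood, and stow the full one in the low green steel bay: stand it on the bench lengthwise at the open mouth and push it in until it meets the stop at the far end. Keep the tins upright and leave the pipe stub, the collar and the hammer where they are.

Things in the scene. Friction and masses are not known exactly. Their poses are not given: they have to be found in the camera images.
- tin_a: one of three closed tins of bolts that look alike: 150 long (x), 56 wide (y), 60 high; grey body, fixed steel lid, both ends the same. Origin: centre of the underside, z up. Which is full changes every time and cannot be seen; the contents hardly shift. Nearly empty 0.2 to 0.3 kg, full 0.6 to 0.9 kg. Grip it across its 56 mm width from above.
- tin_b: one of three closed tins of bolts that look alike: 150 long (x), 56 wide (y), 60 high; grey body, fixed steel lid, both ends the same. Origin: centre of the underside, z up. Which is full changes every time and cannot be seen; the contents hardly shift. Nearly empty 0.2 to 0.3 kg, full 0.6 to 0.9 kg. Grip it across its 56 mm width from above.
- tin_c: one of three closed tins of bolts that look alike: 150 long (x), 56 wide (y), 60 high; grey body, fixed steel lid, both ends the same. Origin: centre of the underside, z up. Which is full changes every time and cannot be seen; the contents hardly shift. Nearly empty 0.2 to 0.3 kg, full 0.6 to 0.9 kg. Grip it across its 56 mm width from above.
- bay: fixed low bay of green sheet steel, mouth roughly towards the robot. Origin: on the bench, mid-mouth; x inwards, y across, z up. No floor: tins slide on the bench. Inside width 72; walls 5 thick, x=0 to 150. Two flared guides 60 high widen the way in to 90 or more at x=-25. Roof over x=30 to 150, underside 72 high.
- bay_stop (a point): foot of the middle of the flat end stop inside the bay, 130 mm in from the mouth along the bay's x. A tin fully home has its centre 55 mm inside the mouth and its near end sticks out 20 mm in front of the mouth
- bay_roof (a point): middle of the front edge of the bay's roof, at its top, 76 high, 30 mm in from the mouth. Steel tubes fixed on the roof start 50 mm further in and reach 114 high
- bench: the fixed dark steel bench top; its surface is at height 0, where its origin lies, in the middle of the table
- pipe_stub: bystander: upright piece of steel pipe, 42 diameter, 75 high, loose; origin: centre of its underside
- collar: bystander: thick dark steel collar lying flat, 64 outside diameter, 35 high, loose; origin: centre of its underside
- hammer: bystander: hammer lying on the bench beyond the tins, loose; origin: about the middle of its length, at its underside; x along the handle towards the head
There are look-alikes about, which are no part of the job. Leave any orange look-alike of the tin_a alone. What is shaped like the tin_b but pink is not meant.

How it is judged (in metres and radians):
On the way:
1. a tin is lifted clear of the bench (by more than 15 mm) upright (((height (world z) of tin_a above 0.015 m and angle between tin_a's own z axis and vertical below 0.3 rad) or (height (world z) of tin_b above 0.015 m and angle between tin_b's own z axis and vertical below 0.3 rad) or (height (world z) of tin_c above 0.015 m and angle between tin_c's own z axis and vertical below 0.3 rad))), for 0.2 s.
At the end, for the whole second after the job is handed in: The full tin (judged by its weight on the bench: over 4.3 N) stands on the bench lengthwise inside the bay, pushed to within about 7 mm of the end stop and at rest; the two light tins stand upright at rest on the bench within 60 mm of where they started (((x of tin_a in the frame of bay above 0.048 m and y of tin_a in the frame of bay between -0.02 and 0.02 m and height (world z) of each of tin_a, tin_b, tin_c below 0.01 m and angle between each of tin_a, tin_b, tin_c's own z axis and vertical below 0.1 rad and angle between the x axis of tin_a and the x axis of bay, either way round below 0.2 rad and linear speed of each of tin_a, tin_b, tin_c below 0.02 m/s and contact force between tin_a and bench above 4.3 N and distance of each of tin_b, tin_c from where it was at the start of the episode below 0.06 m) or (x of tin_b in the frame of bay above 0.048 m and y of tin_b in the frame of bay between -0.02 and 0.02 m and height (world z) of each of tin_b, tin_a, tin_c below 0.01 m and angle between each of tin_b, tin_a, tin_c's own z axis and vertical below 0.1 rad and angle between the x axis of tin_b and the x axis of bay, either way round below 0.2 rad and linear speed of each of tin_b, tin_a, tin_c below 0.02 m/s and contact force between tin_b and bench above 4.3 N and distance of each of tin_a, tin_c from where it was at the start of the episode below 0.06 m) or (x of tin_c in the frame of bay above 0.048 m and y of tin_c in the frame of bay between -0.02 and 0.02 m and height (world z) of each of tin_c, tin_a, tin_b below 0.01 m and angle between each of tin_c, tin_a, tin_b's own z axis and vertical below 0.1 rad and angle between the x axis of tin_c and the x axis of bay, either way round below 0.2 rad and linear speed of each of tin_c, tin_a, tin_b below 0.02 m/s and contact force between tin_c and bench above 4.3 N and distance of each of tin_a, tin_b from where it was at the start of the episode below 0.06 m))); the robot touches nothing.
It fails at once if a tin is tipped by more than about 34 degrees (angle between any of tin_a, tin_b, tin_c's own z axis and vertical above 0.6 rad).
It fails at once if the pipe stub, collar or hammer is shifted by more than 40 mm (distance of any of pipe_stub, collar, hammer from where it was at the start of the episode above 0.04 m).
It also fails if it takes over 72 s, if anything falls off the work surface, if the arm or the gripper's body presses on something with over 40 N, if the wrist force passes 120 N, or if a joint passes its speed limit or range.

## Working session

There is one attempt and no reset: what is moved stays moved. The work goes in short steps, Python scripts to look and compute and a tool call to move; the robot and the scene stay as the last step left them, time stands still between calls to the robot, and variables do not carry over. Pictures are saved under pics/ and viewed, at most 10 in all, crops included, and the job is handed in when it is done.

Besides the shell and the picture viewer there is one more tool, called after "Call:" by a JSON object that holds its "api" and its "payload", one argument or row to a line. servo_tool: Moves the arm, as the interface text tells. Its arguments: {"type":"object","properties":{"motion":{"type":"array","items":{"type":"array"}},"newtons":{"type":"number"}},"required":["motion"]}

```bash
mkdir -p pics; cat > h.py <<'E'
from workcell import *
import numpy as np, cv2
def cam(f):
    R=cv2.Rodrigues(np.array(f["rvec"],float))[0]; t=np.array(f["tvec"],float).ravel()
    fl=f["frame"].shape[0]/2/np.tan(np.radians(f["fovy"])/2)
    K=np.array([[fl,0,f["cx"]],[0,fl,f["cy"]],[0,0,1]]); return K,R,t
def toplane(f,uv,z):
    K,R,t=cam(f); uv=np.atleast_2d(uv).astype(float)
    d=(R.T@np.linalg.inv(K)@np.c_[uv,np.ones(len(uv))].T).T; c=-R.T@t
    return c+d*((z-c[2])/d[:,2])[:,None]
def proj(f,P):
    K,R,t=cam(f); return cv2.projectPoints(np.atleast_2d(P).astype(float),R,t,K,None)[0][:,0]
def save(f,n): cv2.imwrite("pics/"+n,f["frame"][:,:,::-1])
E
python3 - <<'E'
from h import *
np.set_printoptions(precision=3,suppress=True)
o=observe(); print(o["t"],o["ee_pos"],o["ee_rot"],o["ft_force"])
fs=[]
for c in ("scene","side"):
    f=grab_frame(c); fs.append(f["frame"])
    K,R,t=cam(f); print(c,-R.T@t,R[2])
    for q in ("tin_a","bay","pipe_stub","collar","hammer"):
        for r in trace(c,q):
            p=r["pixels"]; l=np.array(r["location"])*[512,384]
            print(q,round(r["confidence"],2),l.round(),p.sum(),toplane(f,l,0.03)[0],f["frame"][p].mean(0).round())
cv2.imwrite("pics/a.png",np.vstack(fs)[:,:,::-1][:, :])
E
```

```text
0.0 [0.202 0.591 0.222] [[-0.946  0.323 -0.   ]
 [ 0.323  0.946 -0.001]
 [-0.    -0.001 -1.   ]] [ 0.028 -0.318 -0.422]
scene [1.143 0.683 1.218] [-0.468 -0.385 -0.795]
tin_a 0.96 [331. 182.] 811 [0.208 0.326 0.03 ] [188. 104.  42.]
tin_a 0.94 [262. 206.] 725 [0.465 0.184 0.03 ] [137. 143. 145.]
tin_a 0.91 [381. 247.] 758 [0.35  0.611 0.03 ] [216. 133. 165.]
tin_a 0.9 [218. 136.] 497 [ 0.291 -0.19   0.03 ] [202. 114.  44.]
tin_a 0.89 [306. 237.] 797 [0.477 0.387 0.03 ] [143. 149. 151.]
tin_a 0.7 [223. 190.] 755 [0.498 0.021 0.03 ] [136. 141. 143.]
bay 0.63 [147. 170.] 1666 [ 0.611 -0.284  0.03 ] [ 81. 106.  96.]
pipe_stub 0.78 [157. 216.] 239 [ 0.743 -0.089  0.03 ] [126. 127. 126.]
collar 0.63 [195. 246.] 327 [0.744 0.109 0.03 ] [106. 104. 105.]
hammer 0.93 [265. 295.] 772 [0.734 0.406 0.03 ] [175. 153. 126.]
side [ 0.106 -1.081  0.815] [ 0.261  0.818 -0.512]
tin_a 0.93 [192. 154.] 528 [0.34  0.598 0.03 ] [182. 106. 131.]
tin_a 0.92 [167. 186.] 598 [0.194 0.323 0.03 ] [171.  91.  41.]
tin_a 0.85 [222. 263.] 1294 [ 0.295 -0.188  0.03 ] [181.  96.  45.]
tin_a 0.84 [261. 216.] 963 [0.487 0.016 0.03 ] [117. 122. 125.]
tin_a 0.76 [242. 194.] 823 [0.462 0.186 0.03 ] [118. 123. 126.]
tin_a 0.63 [232. 167.] 631 [0.484 0.413 0.03 ] [117. 123. 126.]
bay 0.79 [329. 258.] 2686 [ 0.614 -0.258  0.03 ] [ 77. 105.  93.]
pipe_stub 0.59 [336. 216.] 276 [ 0.743 -0.055  0.03 ] [124. 128. 129.]
collar 0.73 [320. 196.] 216 [0.746 0.082 0.03 ] [59. 61. 65.]
hammer 0.7 [291. 165.] 275 [0.738 0.364 0.03 ] [161. 143. 120.]
```

```bash
python3 -c "
import cv2;a=cv2.imread('pics/a.png');print(a.shape);cv2.imwrite('pics/a2.png',cv2.resize(cv2.hconcat([a[:384],a[384:]]),(800,300),interpolation=cv2.INTER_AREA));cv2.imwrite('pics/s.png',cv2.resize(a[:384],(800,600)))"
```

```text
(768, 512, 3)
```

View pics/s.png

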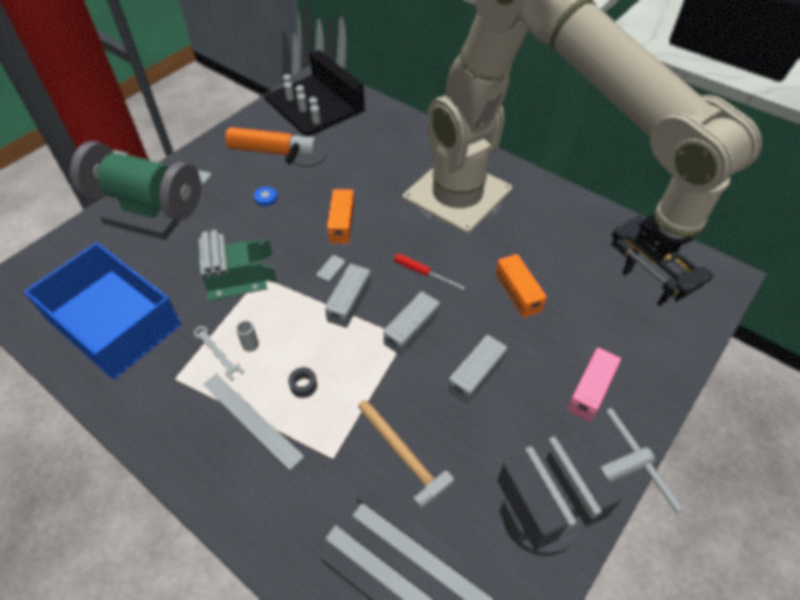

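```bash
cat >> h.py <<'E'
from scipy.optimize import minimize
def box(x,y,a,L=.15,W=.056,H=.06):
    c,s=np.cos(a),np.sin(a)
    return np.array([[x+c*i*L/2-s*j*W/2,y+s*i*L/2+c*j*W/2,k] for i in(-1,1) for j in(-1,1) for k in(0,H)])
def fit(obs,x0):
    # obs: list of (frame,mask); maximise silhouette IoU in all views
    def cost(p,sc=4):
        e=0
        for f,m in obs:
            h=cv2.convexHull(((proj(f,box(*p)))*16).astype(np.int32))
            im=np.zeros(m.shape,np.uint8); cv2.fillConvexPoly(im,h,1,shift=4)
            e-= (im.astype(bool)&m).sum()/((im>0)|m).sum()
        return e
    best=None
    for a in np.radians(np.arange(0,180,20)):
        r=minimize(cost,[x0[0],x0[1],a],method="Nelder-Mead",options=dict(initial_simplex=np.array([[x0[0],x0[1],a],[x0[0]+.02,x0[1],a],[x0[0],x0[1]+.02,a],[x0[0],x0[1],a+.3]]),xatol=1e-4,fatol=1e-4))
        if best is None or r.fun<best.fun: best=r
    return best.x,best.fun/len(obs)
E
python3 - <<'E'
from h import *
np.set_printoptions(precision=4,suppress=True)
G=[(.465,.185),(.485,.4),(.492,.019)]
O=[[],[],[]]
for c in ("scene","side"):
    f=grab_frame(c)
    for r in trace(c,"tin_a"):
        p=toplane(f,np.array(r["location"])*[512,384],.03)[0,:2]
        for i,g in enumerate(G):
            if np.hypot(*(p-g))<.06: O[i].append((f,r["pixels"]))
for i in range(3):
    x,e=fit(O[i],G[i]); print(x[:2],np.degrees(x[2]),e,len(O[i]))
E
```

```text
[0.4674 0.1897] 2.23436078538911 -0.9212996625951404 2
[0.472  0.3822] 182.91737998451822 -0.9123521531974488 2
[0.4952 0.0164] 198.865559005118 -0.8726382450951831 2
```

```bash
python3 -c "
import cv2;a=cv2.imread('pics/a.png')
cv2.imwrite('pics/c1.png',cv2.resize(a[384+130:384+330,170:430],(780,600),interpolation=cv2.INTER_CUBIC))"
```

```text
(no output)
```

View pics/c1.png

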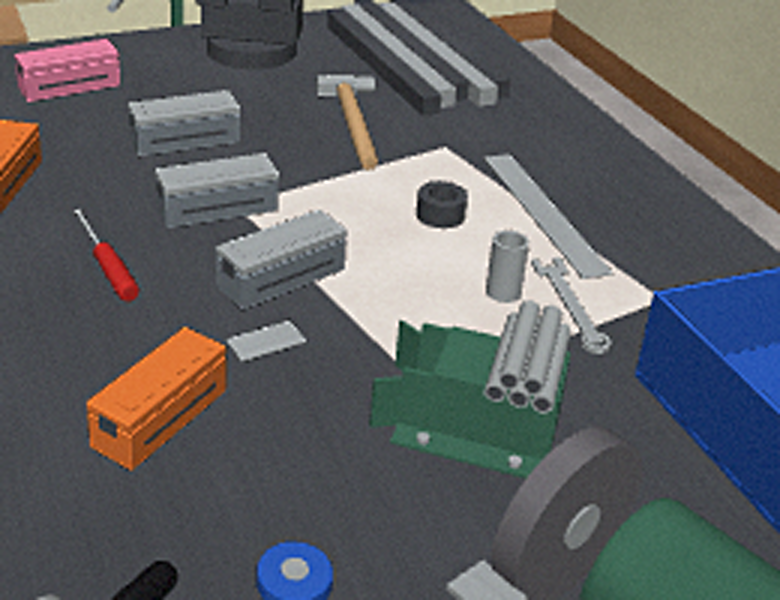

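Candidates with scene pixels are grey tins at (223,190), (262,206) and (306,237), orange at (331,182) and (218,136), and pink at (381,247). The three grey ones fit the description, and the crop confirms they are grey with steel lids. I'm moving to the outermost one first.

Call:
{"api": "servo_tool", "payload": {
  "motion": [
    [[0.04, -0.03, 0], [0, 0, 0.1], 0.087],
    [[0.04, -0.03, 0], [0, 0, 0.1], 0.087],
    [[0.04, -0.03, 0], [0, 0, 0.1], 0.087],
    [[0.04, -0.03, 0], [0, 0, 0.08], 0.087],
    [[0.04, -0.03, 0], [0, 0, 0], 0.087]
  ]
}}

```text
t: 1.3
ee_pos: [0.4033, 0.4401, 0.2228]
ee_rot: [[-0.999, -0.054, 0.0], [-0.054, 0.999, 0.001], [-0.0, 0.0, -1.0]]
ft_force: [1.4, 1.3, -0.2]
gripper_width: 1.004
grip_force: 0.0
```

Call:
{"api": "servo_tool", "payload": {
  "motion": [
    [[0.02, -0.02, 0], [0, 0, 0], 0.087],
    [[0, 0, 0], [0, 0, 0], 0.087]
  ]
}}

```text
t: 1.5
ee_pos: [0.4262, 0.4172, 0.2227]
ee_rot: [[-0.999, -0.043, 0.002], [-0.043, 0.999, -0.001], [-0.002, -0.001, -1.0]]
ft_force: [-0.5, -0.8, -0.4]
gripper_width: 1.002
grip_force: 0.0
```

```bash
cat > w.py <<'E'
from h import *
import sys
np.set_printoptions(precision=4,suppress=True)
G=eval(sys.argv[1])
f=grab_frame("wrist"); o=observe(); print(o["t"],o["ee_pos"],np.degrees(np.arctan2(o["ee_rot"][1][1],o["ee_rot"][0][1])),o["ft_force"])
K,R,t=cam(f); print("cam",-R.T@t)
save(f,sys.argv[2])
for r in trace("wrist","tin_a"):
    l=np.array(r["location"])*[512,384]; p=toplane(f,l,.04)[0,:2]; m=r["pixels"]
    ys,xs=np.nonzero(m); edge=xs.min()<2 or ys.min()<2 or xs.max()>509 or ys.max()>381
    print(r["confidence"],l.round(),p,m.sum(),f["frame"][m].mean(0).round(),"edge" if edge else "")
    for g in G:
        if np.hypot(*(p-g))<.06:
            x,e=fit([(f,m)],g); print("  fit",x[:2],np.degrees(x[2]),e)
E
python3 w.py "[(.472,.382),(.467,.19)]" w1.png
```

```text
1.55 [0.4237 0.4197 0.2227] 92.68460786216961 [-1.1225 -0.5846  0.9854]
cam [0.3494 0.4147 0.3848]
0.95 [ 55. 181.] [0.4454 0.194 ] 8899 [173. 178. 184.] 
  fit [0.4654 0.1917] -0.07495521522128598 -0.7878707392651616
0.91 [226. 202.] [0.4611 0.383 ] 6551 [211. 216. 221.] 
  fit [0.4735 0.3828] -0.45968651275905753 -0.8809523809523809
0.82 [224.   7.] [0.2655 0.3785] 366 [145.  89.  58.] edge
0.73 [443.  97.] [0.3384 0.6038] 12622 [232. 177. 211.]
```

View pics/w1.png

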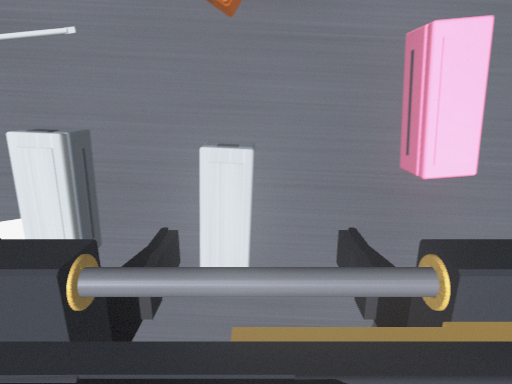

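```bash
python3 - <<'E'
from h import *
np.set_printoptions(precision=4,suppress=True)
f=grab_frame("wrist")
p=toplane(f,[(201,147),(254,149),(200,264),(249,266),(13,133),(68,132),(25,235),(80,232)],.06)[:,:2];print(p)
for k in(0,4):
  q=p[k:k+4]
  for i in(0,1):
    d=q[i+2]-q[i]; print(np.degrees(np.arctan2(d[1],d[0])))
  print(np.linalg.norm(q[1]-q[0]),(q[0]+q[1])/2)
E
```

```text
[[0.3931 0.3633]
 [0.3924 0.4167]
 [0.5244 0.3624]
 [0.5241 0.4173]
 [0.3887 0.1765]
 [0.385  0.2312]
 [0.4988 0.1718]
 [0.4922 0.232 ]]
-0.40297462671944356
0.27569074345237715
0.05342215383762711 [0.3928 0.39  ]
-2.424740889974814
0.4401114053954982
0.05487811826317113 [0.3868 0.2038]
```

Call:
{"api": "servo_tool", "payload": {
  "motion": [
    [[0.03, -0.025, -0.03], [0, 0, -0.03], 0.087],
    [[0.014, -0.009, -0.04], [0, 0, 0], 0.087],
    [[0, 0, -0.04], [0, 0, 0], 0.087],
    [[0, 0, -0.03], [0, 0, 0], 0.087],
    [[0, 0, 0], [0, 0, 0], 0.087]
  ]
}}

```text
t: 2.15
ee_pos: [0.4623, 0.3871, 0.0782]
ee_rot: [[-1.0, -0.024, -0.006], [-0.024, 1.0, -0.005], [0.006, -0.005, -1.0]]
ft_force: [-0.1, -0.5, -0.3]
gripper_width: 0.999
grip_force: 0.0
```

```bash
python3 w.py "[(.472,.385)]" w2.png
```

```text
2.2 [0.4637 0.3881 0.0812] 91.35514181565199 [0.1705 0.4694 1.4143]
cam [0.3867 0.3866 0.2409]
0.82 [ 14. 180.] [0.4386 0.2303] 4784 [74. 79. 85.] edge
0.64 [250. 206.] [0.4517 0.3822] 16681 [202. 209. 214.] 
  fit [0.4729 0.3835] 179.82652532585413 -0.7708054156462271
```

View pics/w2.png

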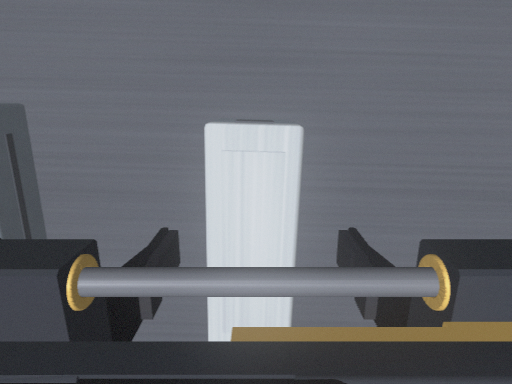

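The wrist view shows the grey lid at columns 206–302, centred between the fingers (about 165–350), with its near end at row 124. I'm descending to grip it.

Call:
{"api": "servo_tool", "payload": {
  "motion": [
    [[0.006, -0.002, -0.03], [0, 0, -0.01], 0.087],
    [[0, 0, -0.028], [0, 0, 0], 0.087],
    [[0, 0, 0], [0, 0, 0], 0.04],
    [[0, 0, 0], [0, 0, 0], 0.04],
    [[0, 0, 0], [0, 0, 0], 0.04]
  ],
  "newtons": 30
}}

```text
t: 2.75
ee_pos: [0.4728, 0.387, 0.0273]
ee_rot: [[-1.0, -0.012, 0.003], [-0.012, 1.0, 0.003], [-0.003, 0.003, -1.0]]
ft_force: [0.6, -0.4, -0.1]
gripper_width: 0.812
grip_force: 0.0
```

Call:
{"api": "servo_tool", "payload": {
  "motion": [
    [[0, 0, 0], [0, 0, 0], 0.04],
    [[0, 0, 0], [0, 0, 0], 0.04]
  ]
}}

```text
t: 2.95
ee_pos: [0.4726, 0.3857, 0.026]
ee_rot: [[-1.0, -0.011, 0.001], [-0.011, 1.0, 0.001], [-0.001, 0.001, -1.0]]
ft_force: [-1.0, -3.3, 6.4]
gripper_width: 0.644
grip_force: 30.0
```

Call:
{"api": "servo_tool", "payload": {
  "motion": [
    [[0, 0, 0.02], [0, 0, 0], 0.04],
    [[0, 0, 0.02], [0, 0, 0], 0.04],
    [[0, 0, 0], [0, 0, 0], 0.04],
    [[0, 0, 0], [0, 0, 0], 0.04],
    [[0, 0, 0], [0, 0, 0], 0.04]
  ]
}}

```text
t: 3.45
ee_pos: [0.4711, 0.3851, 0.0633]
ee_rot: [[-1.0, -0.011, -0.001], [-0.011, 1.0, -0.001], [0.001, -0.001, -1.0]]
ft_force: [1.8, 0.4, -3.2]
gripper_width: 0.639
grip_force: 30.0
```

Call:
{"api": "servo_tool", "payload": {
  "motion": [
    [[0, 0, 0], [0, 0, 0], 0.04],
    [[0, 0, 0], [0, 0, 0], 0.04]
  ]
}}

```text
t: 3.65
ee_pos: [0.4715, 0.3852, 0.0637]
ee_rot: [[-1.0, -0.011, -0.001], [-0.011, 1.0, -0.001], [0.001, -0.001, -1.0]]
ft_force: [-0.4, -0.9, -2.4]
gripper_width: 0.639
grip_force: 30.0
```

About 2.5 N, so this one is light. I'm setting it back.

Call:
{"api": "servo_tool", "payload": {
  "motion": [
    [[0, 0, -0.02], [0, 0, 0], 0.04],
    [[0, 0, -0.019], [0, 0, 0], 0.04],
    [[0, 0, 0], [0, 0, 0], 0.04],
    [[0, 0, 0], [0, 0, 0], 0.087],
    [[0, 0, 0], [0, 0, 0], 0.087]
  ]
}}

```text
t: 4.15
ee_pos: [0.472, 0.3857, 0.026]
ee_rot: [[-1.0, -0.011, 0.0], [-0.011, 1.0, 0.0], [-0.0, 0.0, -1.0]]
ft_force: [0.5, 0.5, 0.4]
gripper_width: 0.742
grip_force: 0.0
```

Call:
{"api": "servo_tool", "payload": {
  "motion": [
    [[0, 0, 0], [0, 0, 0], 0.087],
    [[0, 0, 0], [0, 0, 0], 0.087],
    [[0, 0, 0.05], [0, 0, 0], 0.087],
    [[0, -0.03, 0.04], [0, 0, 0], 0.087],
    [[0, -0.05, 0.0], [0, 0, 0], 0.087]
  ]
}}

```text
t: 4.65
ee_pos: [0.4738, 0.3097, 0.1216]
ee_rot: [[-1.0, -0.016, 0.007], [-0.016, 1.0, 0.007], [-0.008, 0.007, -1.0]]
ft_force: [2.6, -1.2, -0.1]
gripper_width: 0.993
grip_force: 0.0
```

Call:
{"api": "servo_tool", "payload": {
  "motion": [
    [[0, -0.045, 0], [0, 0, 0], 0.087],
    [[0, -0.045, 0], [0, 0, 0], 0.087],
    [[0, -0.018, -0.02], [0, 0, 0], 0.087],
    [[0, 0, 0], [0, 0, 0], 0.087]
  ]
}}

```text
t: 5.05
ee_pos: [0.4712, 0.1938, 0.0942]
ee_rot: [[-1.0, -0.007, -0.002], [-0.007, 1.0, -0.002], [0.002, -0.002, -1.0]]
ft_force: [-0.4, 0.3, -0.8]
gripper_width: 1.001
grip_force: 0.0
```

```bash
python3 w.py "[(.467,.19),(.495,.016)]" w3.png
```

```text
5.1 [0.4714 0.1964 0.0952] 90.51242279736445 [0.9757 0.3915 0.6735]
cam [0.3949 0.1941 0.2566]
0.84 [486. 180.] [0.4457 0.3515] 6775 [105. 111. 119.] edge
0.74 [251. 184.] [0.45   0.1891] 16527 [195. 202. 209.] 
  fit [0.465  0.1901] 180.04049752772593 -0.8421749987259848
0.6 [ 29. 195.] [0.4596 0.0337] 6892 [ 95. 100. 106.] edge
  fit [ 0.4315 -0.0125] 26.628516867495605 -0.7532886572350459
```

View pics/w3.png

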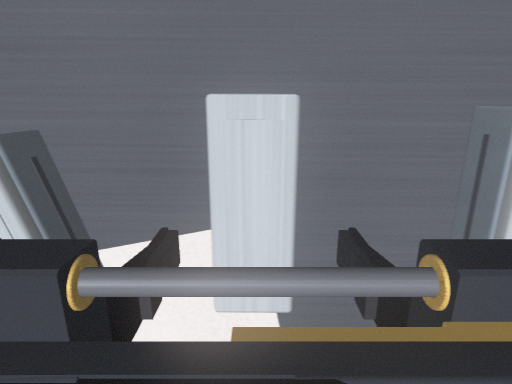

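The second grey tin is centred between the fingers (columns 207–299, rows 95–312) and straight. I'm descending and gripping.

Call:
{"api": "servo_tool", "payload": {
  "motion": [
    [[-0.004, -0.003, -0.035], [0, 0, 0], 0.087],
    [[0, 0, -0.036], [0, 0, 0], 0.087],
    [[0, 0, 0], [0, 0, 0], 0.04],
    [[0, 0, 0], [0, 0, 0], 0.04],
    [[0, 0, 0], [0, 0, 0], 0.04]
  ],
  "newtons": 30
}}

```text
t: 5.65
ee_pos: [0.4691, 0.1959, 0.0266]
ee_rot: [[-1.0, -0.012, 0.002], [-0.012, 1.0, 0.002], [-0.002, 0.002, -1.0]]
ft_force: [-0.2, -0.0, -0.2]
gripper_width: 0.812
grip_force: 0.0
```

Call:
{"api": "servo_tool", "payload": {
  "motion": [
    [[0, 0, 0], [0, 0, 0], 0.04],
    [[0, 0, 0], [0, 0, 0], 0.04],
    [[0, 0, 0.02], [0, 0, 0], 0.04],
    [[0, 0, 0.02], [0, 0, 0], 0.04],
    [[0, 0, 0], [0, 0, 0], 0.04]
  ]
}}

```text
t: 6.15
ee_pos: [0.4693, 0.1955, 0.0672]
ee_rot: [[-1.0, -0.011, 0.004], [-0.011, 1.0, 0.003], [-0.004, 0.003, -1.0]]
ft_force: [0.7, 0.0, -3.0]
gripper_width: 0.642
grip_force: 30.0
```

Call:
{"api": "servo_tool", "payload": {
  "motion": [
    [[0, 0, 0], [0, 0, 0], 0.04],
    [[0, 0, 0], [0, 0, 0], 0.04],
    [[0, 0, 0], [0, 0, 0], 0.04]
  ]
}}

```text
t: 6.45
ee_pos: [0.4672, 0.1943, 0.0636]
ee_rot: [[-1.0, -0.011, -0.001], [-0.011, 1.0, -0.001], [0.001, -0.001, -1.0]]
ft_force: [0.3, 0.1, -2.5]
gripper_width: 0.641
grip_force: 30.0
```

Call:
{"api": "servo_tool", "payload": {
  "motion": [
    [[0, 0, 0], [0, 0, 0], 0.04]
  ]
}}

```text
t: 6.55
ee_pos: [0.4674, 0.1943, 0.0639]
ee_rot: [[-1.0, -0.011, -0.001], [-0.011, 1.0, -0.001], [0.001, -0.001, -1.0]]
ft_force: [-0.2, 0.1, -2.9]
gripper_width: 0.642
grip_force: 30.0
```

This one is also light, at about 2.7 N. I'm setting it back and going on to the third.

Call:
{"api": "servo_tool", "payload": {
  "motion": [
    [[0, 0, -0.02], [0, 0, 0], 0.04],
    [[0, 0, -0.019], [0, 0, 0], 0.04],
    [[0, 0, 0], [0, 0, 0], 0.04],
    [[0, 0, 0], [0, 0, 0], 0.087],
    [[0, 0, 0], [0, 0, 0], 0.087]
  ]
}}

```text
t: 7.05
ee_pos: [0.4681, 0.1946, 0.026]
ee_rot: [[-1.0, -0.011, 0.0], [-0.011, 1.0, 0.0], [-0.0, 0.0, -1.0]]
ft_force: [1.1, -0.1, -0.1]
gripper_width: 0.746
grip_force: 0.0
```

Call:
{"api": "servo_tool", "payload": {
  "motion": [
    [[0, 0, 0], [0, 0, 0], 0.087],
    [[0, 0, 0], [0, 0, 0], 0.087],
    [[0, 0, 0.05], [0, 0, 0], 0.087],
    [[0, -0.03, 0.03], [0, 0, 0], 0.087],
    [[0.01, -0.045, 0.0], [0, 0, 0.1], 0.087]
  ]
}}

```text
t: 7.55
ee_pos: [0.4797, 0.1222, 0.1101]
ee_rot: [[-0.993, -0.116, 0.007], [-0.116, 0.993, 0.004], [-0.007, 0.003, -1.0]]
ft_force: [1.7, -0.6, -1.1]
gripper_width: 0.998
grip_force: 0.0
```

Call:
{"api": "servo_tool", "payload": {
  "motion": [
    [[0.01, -0.045, 0], [0, 0, 0.1], 0.087],
    [[0.005, -0.045, 0], [0, 0, 0.12], 0.087],
    [[0, -0.013, -0.01], [0, 0, 0], 0.087],
    [[0, 0, 0], [0, 0, 0], 0.087]
  ]
}}

```text
t: 7.95
ee_pos: [0.4922, 0.0138, 0.095]
ee_rot: [[-0.947, -0.321, -0.001], [-0.321, 0.947, -0.001], [0.001, -0.0, -1.0]]
ft_force: [-0.2, 0.6, -0.7]
gripper_width: 0.998
grip_force: 0.0
```

```bash
python3 w.py "[(.495,.016)]" w4.png
```

```text
8.0 [0.4925 0.0159 0.0954] 108.8388464134458 [-0.0555 -0.7048  0.0484]
cam [ 0.4199 -0.0102  0.2573]
0.9 [483. 203.] [0.4344 0.1626] 5495 [101. 107. 114.] edge
0.64 [260. 199.] [0.4825 0.0124] 16018 [178. 184. 191.] 
  fit [0.4953 0.0162] 196.70019295158403 -0.8497742363877822
```

View pics/w4.png

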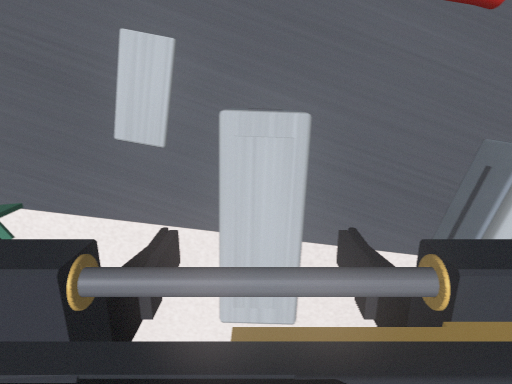

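The third tin is well centred (columns 220–310). I'm gripping and lifting it.

Call:
{"api": "servo_tool", "payload": {
  "motion": [
    [[0.003, 0, -0.035], [0, 0, -0.02], 0.087],
    [[0, 0, -0.036], [0, 0, 0], 0.087],
    [[0, 0, 0], [0, 0, 0], 0.04],
    [[0, 0, 0], [0, 0, 0], 0.04],
    [[0, 0, 0], [0, 0, 0], 0.04]
  ],
  "newtons": 45
}}

```text
t: 8.55
ee_pos: [0.4971, 0.0173, 0.0265]
ee_rot: [[-0.952, -0.307, 0.002], [-0.307, 0.952, 0.001], [-0.002, -0.0, -1.0]]
ft_force: [0.9, -0.2, 0.5]
gripper_width: 0.806
grip_force: 0.0
```

Call:
{"api": "servo_tool", "payload": {
  "motion": [
    [[0, 0, 0], [0, 0, 0], 0.04],
    [[0, 0, 0], [0, 0, 0], 0.04],
    [[0, 0, 0.02], [0, 0, 0], 0.04],
    [[0, 0, 0.02], [0, 0, 0], 0.04],
    [[0, 0, 0], [0, 0, 0], 0.04]
  ]
}}

```text
t: 9.05
ee_pos: [0.497, 0.0167, 0.0665]
ee_rot: [[-0.952, -0.306, 0.003], [-0.306, 0.952, 0.001], [-0.003, -0.0, -1.0]]
ft_force: [1.3, 1.0, -7.5]
gripper_width: 0.638
grip_force: 44.9
```

Call:
{"api": "servo_tool", "payload": {
  "motion": [
    [[0, 0, 0], [0, 0, 0], 0.04],
    [[0, 0, 0], [0, 0, 0], 0.04],
    [[0, 0, 0], [0, 0, 0], 0.04]
  ]
}}

```text
t: 9.35
ee_pos: [0.495, 0.0164, 0.0635]
ee_rot: [[-0.952, -0.306, -0.002], [-0.306, 0.952, -0.0], [0.002, 0.0, -1.0]]
ft_force: [0.0, 0.2, -8.0]
gripper_width: 0.636
grip_force: 44.9
```

```bash
python3 - <<'E'
from h import *
from scipy.ndimage import binary_opening
np.set_printoptions(precision=4,suppress=True)
ims=[];obs=[]
for c in ("scene","side"):
    f=grab_frame(c); 
    for r in trace(c,"bay")[:1]:
        m=r["pixels"]; print(c,r["confidence"],m.sum()); obs.append((f,m))
        for q in ("bay_stop","bay_roof"):
            for s in recognise(c,q)[:2]:
                l=np.array(s["location"])*[512,384]; print(q,s["confidence"],l,toplane(f,l,{"bay_stop":0,"bay_roof":.076}[q])[0])
    ys,xs=np.nonzero(m); cy,cx=int(ys.mean()),int(xs.mean())
    im=f["frame"].copy(); b=im[cy-50:cy+50,cx-65:cx+65]; print("crop origin",cx-65,cy-50)
    ims.append(cv2.resize(b,(390,300),interpolation=cv2.INTER_CUBIC))
    np.savez(c+".npz",**{k:np.array(v) for k,v in f.items()},mask=m)
cv2.imwrite("pics/bay.png",np.hstack(ims)[:,:,::-1])
E
```

```text
scene 0.65 1670
bay_stop 0.98 [148.48  170.112] [ 0.5958 -0.3036  0.    ]
bay_roof 0.85 [147.6096 170.496 ] [ 0.6334 -0.2431  0.076 ]
crop origin 83 120
side 0.89 2760
bay_stop 0.66 [331.9808 260.8896] [ 0.6347 -0.2417  0.    ]
bay_roof 0.66 [330.3936 262.5024] [ 0.5779 -0.3249  0.076 ]
crop origin 264 209
```

View pics/bay.png

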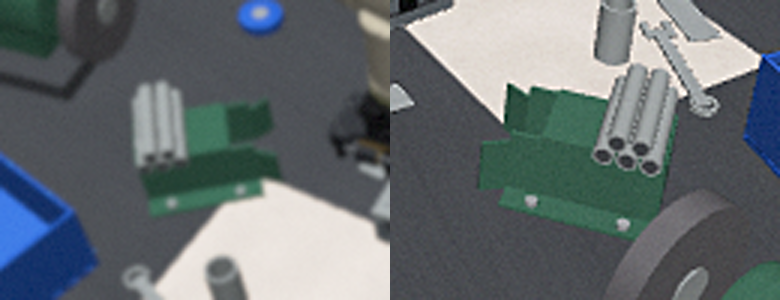

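The third tin weighs about 8 N, so it is the full one. The bay crop shows the flared mouth on the right in the scene view and on the left in the side view, with the tubes at the far end. I'll fit a bay model to the masks and check it with flange edges.

```bash
cat > bay.py <<'E'
from h import *
np.set_printoptions(precision=4,suppress=True)
F=[dict(np.load(c+".npz")) for c in("scene","side")]
for f in F:
    for k in("fovy","cx","cy"): f[k]=float(f[k])
a=toplane(F[0],[(170.3,180),(133,191.7)],0); b=toplane(F[1],[(300.7,277.3),(345.7,288.3)],0); r=toplane(F[0],[(159,154),(160,170)],.076)
for q in(a,b,r): d=q[1]-q[0]; print(q[:,:2].ravel(),np.degrees(np.arctan2(d[1],d[0])),np.linalg.norm(d))
def parts(w,x0,x1,tw,te):
    B=lambda xa,xb,ya,yb,za,zb:[(x,y,z) for x in(xa,xb) for y in(ya,yb) for z in(za,zb)]
    P=[B(30,150,-41,41,0,76)]
    for s in(1,-1):
        P+=[B(0,150,s*36,s*41,0,74),[(x,s*y,z) for x,y in((0,41),(0,36),(-25,46),(-25,51)) for z in(0,60)],B(x0,x1,s*41,s*w,0,3)]
    P+=[B(80,te,-tw,tw,76,95),B(80,te,-tw*.67,tw*.67,95,114)]
    return [np.array(p,float)/1000 for p in P]
def render(f,p):
    c,s=np.cos(p[2]),np.sin(p[2]); M=np.array([[c,-s,0],[s,c,0],[0,0,1]])
    im=np.zeros((384,512),np.uint8)
    for q in parts(*p[3:]):
        h=cv2.convexHull((proj(f,q@M.T+[p[0],p[1],0])*16).astype(np.int32)); cv2.fillConvexPoly(im,h,1,shift=4)
    return im>0
def green(f):
    F=f["frame"].astype(int); return (F[:,:,1]-F[:,:,0]>12)&(F[:,:,1]>F[:,:,2])
def cost(p): return -sum((render(f,p)&f["mask"]).sum()/(render(f,p)|f["mask"]).sum() for f in F)
best=None
for th in(-45,-30,-15,0):
  for dx in(.06,.09):
    t=np.radians(th); x0=np.array([.61-dx*np.cos(t),-.275-dx*np.sin(t),t,61,10,140,30,170])
    S=np.vstack([x0]+[x0+np.eye(8)[i]*[.02,.02,.2,8,10,10,6,20][i] for i in range(8)])
    r=minimize(cost,x0,method="Nelder-Mead",options=dict(initial_simplex=S,maxfev=900,xatol=1e-4,fatol=1e-5))
    print(th,dx,r.fun/2,r.x[:2],np.degrees(r.x[2]),r.x[3:])
    if best is None or r.fun<best.fun: best=r
p=best.x; ims=[]
for f in F:
    im=f["frame"].copy(); ys,xs=np.nonzero(f["mask"]); cy,cx=int(ys.mean()),int(xs.mean())
    big=cv2.resize(im[cy-50:cy+50,cx-65:cx+65],(780,600),interpolation=cv2.INTER_CUBIC)
    c,s=np.cos(p[2]),np.sin(p[2]); M=np.array([[c,-s,0],[s,c,0],[0,0,1]])
    for q in parts(*p[3:])[:7]:
        u=(proj(f,q@M.T+[p[0],p[1],0])-[cx-65,cy-50])*6+3
        for i in range(8):
            for j in range(i):
                if bin(i^j).count("1")==1 : cv2.line(big,tuple(u[i].astype(int).tolist()),tuple(u[j].astype(int).tolist()),(255,0,0),1)
    ims.append(cv2.resize(big,(400,308)) if 0 else big)
np.save("bay.npy",p)
cv2.imwrite("pics/fit.png",cv2.resize(np.vstack(ims),(0,0),fx=.5,fy=.5,interpolation=cv2.INTER_AREA)[:,:,::-1])
E
python3 bay.py
```

```text
[ 0.5767 -0.1953  0.7099 -0.2676] -28.497934795291258 0.15155251038154155
[ 0.5113 -0.2819  0.6173 -0.3615] -36.88778736117404 0.1325588068652245
[ 0.5464 -0.2723  0.6019 -0.2075] 49.41652408398582 0.08531643935099369
-45 0.06 -0.9141288360443 [ 0.5511 -0.2266] -37.094629137300934 [ 69.2499   9.0189 135.0739  38.8546 143.2929]
-45 0.09 -0.9170680212222185 [ 0.5505 -0.2267] -37.63496380761761 [ 69.1962   5.9664 142.9807  39.6585 143.3233]
-30 0.06 -0.917635720170161 [ 0.5516 -0.2279] -37.33322255687891 [ 69.7092  -1.7802 140.2275  40.8675 139.6249]
-30 0.09 -0.9168945548219591 [ 0.5506 -0.2268] -37.370807650640266 [ 70.4308   9.0542 141.6379  38.8288 143.1023]
-15 0.06 -0.9124693113330933 [ 0.5507 -0.2268] -37.44332032872934 [ 68.7632   5.2215 144.8101  33.0904 143.1269]
-15 0.09 -0.9262967910534923 [ 0.5511 -0.2269] -37.68504909772973 [ 68.7711  -0.4237 140.79    47.7689 140.7125]
0 0.06 -0.9001789332988401 [ 0.551  -0.2279] -37.262522010379314 [ 66.4962  12.1805 128.5165  37.1339 138.7725]
0 0.09 -0.9294296192513072 [ 0.5507 -0.2279] -35.80244014113205 [ 68.0935   6.2723 149.1249  86.5012 140.9209]
```

View pics/fit.png

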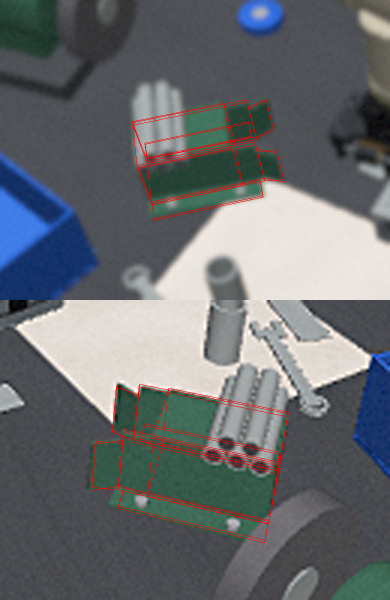

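The overlay fits closely in both views, with mouth ≈ (0.551, −0.227) and inward axis ≈ −37.4°. The tin goes in front of it at bay x ≈ −80, centre (0.487, −0.178), with a turn of −0.963 rad.

Call:
{"api": "servo_tool", "payload": {
  "motion": [
    [[0, -0.01, 0.01], [0, 0, -0.1], 0.04],
    [[0, -0.025, 0], [0, 0, -0.12], 0.04],
    [[-0.001, -0.025, 0], [0, 0, -0.12], 0.04],
    [[-0.001, -0.025, 0], [0, 0, -0.12], 0.04],
    [[-0.001, -0.025, 0], [0, 0, -0.12], 0.04]
  ]
}}

```text
t: 10.25
ee_pos: [0.4927, -0.0944, 0.0747]
ee_rot: [[-0.963, 0.27, 0.0], [0.27, 0.963, 0.0], [-0.0, 0.0, -1.0]]
ft_force: [0.6, -0.1, -7.3]
gripper_width: 0.639
grip_force: 44.9
```

Call:
{"api": "servo_tool", "payload": {
  "motion": [
    [[-0.001, -0.025, 0], [0, 0, -0.12], 0.04],
    [[-0.001, -0.025, 0], [0, 0, -0.12], 0.04],
    [[-0.001, -0.025, 0], [0, 0, -0.12], 0.04],
    [[0, -0.01, 0], [0, 0, -0.02], 0.04],
    [[0, 0, 0], [0, 0, 0], 0.04]
  ]
}}

```text
t: 10.75
ee_pos: [0.4897, -0.1802, 0.0747]
ee_rot: [[-0.796, 0.606, 0.001], [0.606, 0.796, -0.001], [-0.001, -0.001, -1.0]]
ft_force: [0.3, 0.1, -7.6]
gripper_width: 0.661
grip_force: 43.2
```

Call:
{"api": "servo_tool", "payload": {
  "motion": [
    [[0, 0, 0], [0, 0, 0], 0.04],
    [[0, 0, 0], [0, 0, 0], 0.04]
  ]
}}

```text
t: 10.95
ee_pos: [0.4901, -0.1777, 0.0746]
ee_rot: [[-0.798, 0.603, 0.0], [0.603, 0.798, 0.0], [-0.0, 0.0, -1.0]]
ft_force: [-0.8, 0.2, -7.8]
gripper_width: 0.659
grip_force: 43.2
```

Call:
{"api": "servo_tool", "payload": {
  "motion": [
    [[-0.001, -0.001, -0.02], [0, 0, 0], 0.04],
    [[0, 0, -0.02], [0, 0, 0], 0.04],
    [[0, 0, -0.0085], [0, 0, 0], 0.04],
    [[0, 0, 0], [0, 0, 0], 0.04],
    [[0, 0, 0], [0, 0, 0], 0.04]
  ]
}}

```text
t: 11.45
ee_pos: [0.4904, -0.1789, 0.0274]
ee_rot: [[-0.797, 0.603, 0.003], [0.603, 0.797, 0.0], [-0.002, 0.002, -1.0]]
ft_force: [-0.3, 2.3, 4.6]
gripper_width: 0.65
grip_force: 43.1
```

```bash
python3 - <<'E'
from h import *
np.set_printoptions(precision=4,suppress=True)
obs=[]
for c in("scene","side"):
    f=grab_frame(c)
    for r in trace(c,"tin_a"):
        l=np.array(r["location"])*[512,384]; p=toplane(f,l,.03)[0,:2]; print(c,r["confidence"],l.round(),p,r["pixels"].sum())
    if c=="scene": fr=f
    else: b=f["frame"][190:310,230:390]
a=fr["frame"][110:230,90:250]
cv2.imwrite("pics/p.png",np.hstack([cv2.resize(i,(400,300),interpolation=cv2.INTER_CUBIC) for i in(a,b)])[:,:,::-1])
print(observe()["ee_pos"],observe()["ft_force"])
E
```

```text
scene 0.89 [198. 163.] [ 0.4561 -0.1499] 340
scene 0.85 [261. 206.] [0.4685 0.1798] 740
scene 0.7 [379. 247.] [0.3501 0.6047] 798
scene 0.64 [306. 235.] [0.4679 0.3812] 831
scene 0.62 [218. 139.] [ 0.3023 -0.1773] 503
scene 0.6 [330. 181.] [0.2047 0.3181] 739
side 0.94 [232. 171.] [0.4736 0.3819] 628
side 0.92 [169. 185.] [0.202  0.3341] 615
side 0.85 [237. 192.] [0.45   0.2037] 777
side 0.76 [222. 264.] [ 0.2931 -0.1923] 1318
side 0.69 [191. 154.] [0.3347 0.5918] 528
side 0.64 [285. 252.] [ 0.4931 -0.192 ] 728
[ 0.4904 -0.1789  0.0274] [-0.0632  2.8844  6.2119]
```

View pics/p.png

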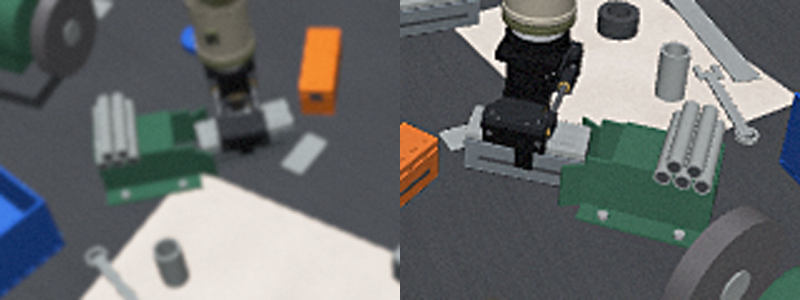

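The picture shows the tin standing at the mouth between the flares, aligned, with the thin plate clear of its tail. I'm releasing, rising and backing off along the bay axis.

Call:
{"api": "servo_tool", "payload": {
  "motion": [
    [[0, 0, 0], [0, 0, 0], 0.087],
    [[0, 0, 0], [0, 0, 0], 0.087],
    [[0, 0, 0], [0, 0, 0], 0.087],
    [[0, 0, 0], [0, 0, 0], 0.087],
    [[0, 0, 0.04], [0, 0, 0], 0.087]
  ]
}}

```text
t: 12.15
ee_pos: [0.4856, -0.1785, 0.0626]
ee_rot: [[-0.797, 0.604, -0.008], [0.604, 0.797, 0.001], [0.007, -0.004, -1.0]]
ft_force: [1.4, 1.1, 0.5]
gripper_width: 0.973
grip_force: 0.0
```

Call:
{"api": "servo_tool", "payload": {
  "motion": [
    [[0, 0, 0.04], [0, 0, 0], 0.087],
    [[-0.02, 0.015, 0.01], [0, 0, 0], 0.0],
    [[-0.03, 0.023, 0], [0, 0, 0], 0.0],
    [[-0.03, 0.023, 0], [0, 0, 0], 0.0],
    [[-0.004, 0.003, 0], [0, 0, 0], 0.0]
  ],
  "newtons": 40
}}

```text
t: 12.65
ee_pos: [0.402, -0.1134, 0.1156]
ee_rot: [[-0.798, 0.603, -0.001], [0.603, 0.798, 0.002], [0.002, 0.001, -1.0]]
ft_force: [0.4, -0.2, -0.7]
gripper_width: 0.72
grip_force: 0.0
```

Call:
{"api": "servo_tool", "payload": {
  "motion": [
    [[0, 0, 0], [0, 0, 0], 0.0],
    [[0, 0, 0], [0, 0, 0], 0.0],
    [[0, 0, 0], [0, 0, 0], 0.0],
    [[0, 0, 0], [0, 0, 0], 0.0]
  ]
}}

```text
t: 13.05
ee_pos: [0.4052, -0.116, 0.116]
ee_rot: [[-0.796, 0.605, -0.0], [0.605, 0.796, -0.001], [-0.0, -0.001, -1.0]]
ft_force: [0.1, -0.4, 0.4]
gripper_width: 0.356
grip_force: 0.0
```

Call:
{"api": "servo_tool", "payload": {
  "motion": [
    [[0, 0, -0.03], [0, 0, 0], 0.0],
    [[0, 0, -0.03], [0, 0, 0], 0.0],
    [[0, 0, -0.028], [0, 0, 0], 0.0],
    [[0, 0, 0], [0, 0, 0], 0.0],
    [[0.008, -0.006, 0], [0, 0, 0], 0.0]
  ]
}}

```text
t: 13.55
ee_pos: [0.4124, -0.1215, 0.0282]
ee_rot: [[-0.797, 0.604, -0.002], [0.604, 0.797, 0.0], [0.002, -0.001, -1.0]]
ft_force: [0.9, -0.5, 0.2]
gripper_width: 0.012
grip_force: 0.0
```

Call:
{"api": "servo_tool", "payload": {
  "motion": [
    [[0.008, -0.006, 0], [0, 0, 0], 0.0],
    [[0.012, -0.009, 0], [0, 0, 0], 0.0],
    [[0.012, -0.009, 0], [0, 0, 0], 0.0],
    [[0.012, -0.009, 0], [0, 0, 0], 0.0],
    [[0.012, -0.009, 0], [0, 0, 0], 0.0]
  ]
}}

```text
t: 14.05
ee_pos: [0.47, -0.1638, 0.0291]
ee_rot: [[-0.797, 0.604, 0.0], [0.604, 0.797, 0.001], [0.0, 0.001, -1.0]]
ft_force: [-4.9, 2.6, 4.1]
gripper_width: 0.006
grip_force: 3.1
```

Call:
{"api": "servo_tool", "payload": {
  "motion": [
    [[0.012, -0.009, 0], [0, 0, 0], 0.0],
    [[0.012, -0.009, 0], [0, 0, 0], 0.0],
    [[0.012, -0.0092, 0], [0, 0, 0], 0.0],
    [[0.008, -0.006, 0], [0, 0, 0], 0.0],
    [[0, 0, 0], [0, 0, 0], 0.0]
  ]
}}

```text
t: 14.55
ee_pos: [0.5147, -0.1981, 0.0292]
ee_rot: [[-0.797, 0.605, 0.003], [0.605, 0.797, -0.001], [-0.003, 0.001, -1.0]]
ft_force: [0.3, -0.5, 0.3]
gripper_width: 0.004
grip_force: 0.0
```

Call:
{"api": "servo_tool", "payload": {
  "motion": [
    [[0.004, -0.003, 0], [0, 0, 0], 0.0],
    [[0.004, -0.003, 0], [0, 0, 0], 0.0],
    [[0, 0, 0], [0, 0, 0], 0.0]
  ]
}}

```text
t: 14.85
ee_pos: [0.521, -0.2025, 0.0284]
ee_rot: [[-0.797, 0.604, 0.0], [0.604, 0.797, 0.001], [0.0, 0.001, -1.0]]
ft_force: [-1.8, 2.0, 2.1]
gripper_width: 0.009
grip_force: 1.4
```

Call:
{"api": "servo_tool", "payload": {
  "motion": [
    [[0.0032, -0.0024, 0], [0, 0, 0], 0.0],
    [[0.0032, -0.0024, 0], [0, 0, 0], 0.0],
    [[0, 0, 0], [0, 0, 0], 0.0]
  ]
}}

```text
t: 15.15
ee_pos: [0.5272, -0.2072, 0.0283]
ee_rot: [[-0.797, 0.604, 0.0], [0.604, 0.797, 0.0], [0.0, 0.0, -1.0]]
ft_force: [-2.7, 1.3, 3.0]
gripper_width: 0.003
grip_force: 1.8
```

Call:
{"api": "servo_tool", "payload": {
  "motion": [
    [[0.0024, -0.0018, 0], [0, 0, 0], 0.0],
    [[0, 0, 0], [0, 0, 0], 0.0]
  ]
}}

```text
t: 15.35
ee_pos: [0.5274, -0.2073, 0.0279]
ee_rot: [[-0.797, 0.604, -0.005], [0.604, 0.797, 0.004], [0.006, 0.0, -1.0]]
ft_force: [-14.2, 10.5, 13.0]
gripper_width: 0.008
grip_force: 8.5
```

Call:
{"api": "servo_tool", "payload": {
  "motion": [
    [[0.0024, -0.0018, 0], [0, 0, 0], 0.0],
    [[0, 0, 0], [0, 0, 0], 0.0]
  ]
}}

```text
t: 15.55
ee_pos: [0.5274, -0.2072, 0.0274]
ee_rot: [[-0.797, 0.603, -0.01], [0.603, 0.797, 0.007], [0.012, -0.0, -1.0]]
ft_force: [-25.6, 18.0, 23.8]
gripper_width: 0.009
grip_force: 15.7
```

The tin meets a firm stop at TCP bay-x ≈ −31 mm, which matches fully home with the finger half-thickness. I'm backing off and checking.

Call:
{"api": "servo_tool", "payload": {
  "motion": [
    [[-0.016, 0.012, 0], [0, 0, 0], 0.0],
    [[-0.024, 0.018, 0], [0, 0, 0], 0.0],
    [[-0.024, 0.018, 0.02], [0, 0, 0], 0.0],
    [[-0.02, 0.015, 0.05], [0, 0, 0], 0.0],
    [[-0.02, 0.03, 0.05], [0, 0, 0], 0.0]
  ]
}}

```text
t: 16.05
ee_pos: [0.4329, -0.1262, 0.1347]
ee_rot: [[-0.796, 0.606, 0.001], [0.606, 0.796, -0.001], [-0.001, -0.0, -1.0]]
ft_force: [0.7, 0.3, 1.5]
gripper_width: 0.003
grip_force: 0.0
```

Call:
{"api": "servo_tool", "payload": {
  "motion": [
    [[0, 0.03, 0.04], [0, 0, 0], 0.0],
    [[0, 0.03, 0.04], [0, 0, 0], 0.0],
    [[0, 0, 0], [0, 0, 0], 0.0]
  ]
}}

```text
t: 16.35
ee_pos: [0.4369, -0.0618, 0.2187]
ee_rot: [[-0.8, 0.6, 0.01], [0.6, 0.8, 0.002], [-0.007, 0.008, -1.0]]
ft_force: [0.9, -1.1, -0.5]
gripper_width: 0.008
grip_force: 0.0
```

```bash
python3 - <<'E'
from h import *
np.set_printoptions(precision=4,suppress=True)
o=[]; u=np.array([.7944,-.6074]); v=np.array([.6074,.7944])
for c in("scene","side"):
    f=grab_frame(c)
    for r in trace(c,"tin_a"):
        l=np.array(r["location"])*[512,384]; p=toplane(f,l,.03)[0,:2]; print(c,round(r["confidence"],2),l.round(),p,r["pixels"].sum(),"bay",(p-[.551,-.227])@u,(p-[.551,-.227])@v)
    for q in("pipe_stub","collar","hammer"): print(q,[np.array(r["location"]).round(3)*[512,384] for r in recognise(c,q)[:1]])
    # overlay: expected home pose of the tin
    P=proj(f,box(*(np.array([.551,-.227])+.055*u),np.radians(-37.4)))
    c0=np.array([110,120]) if c=="scene" else np.array([250,205])
    b=cv2.resize(f["frame"][c0[1]:c0[1]+75,c0[0]:c0[0]+100],(400,300),interpolation=cv2.INTER_CUBIC)
    for k in((0,1),(1,3),(3,2)):
        i,j=[tuple(((P[q]-c0)*4+2).astype(int).tolist()) for q in k]; cv2.line(b,i,j,(255,0,0),1)
    o.append(b)
cv2.imwrite("pics/end.png",np.hstack(o)[:,:,::-1]); s=observe();print(s["t"],s["ee_pos"],s["ft_force"])
E
```

```text
scene 0.85 [334. 183.] [0.2048 0.338 ] 774 bay -0.618239723252962 0.23856292158038528
scene 0.78 [379. 247.] [0.3517 0.6063] 746 bay -0.6645208321769622 0.5409296293091247
scene 0.72 [261. 204.] [0.4593 0.1773] 791 bay -0.3183748201198248 0.2654992885798403
scene 0.58 [306. 238.] [0.4777 0.3873] 887 bay -0.43138546081826795 0.44343775998390417
scene 0.54 [217. 145.] [ 0.3364 -0.1556] 209 bay -0.21383685008389142 -0.07361309889171724
scene 0.42 [168. 161.] [ 0.5255 -0.2549] 122 bay -0.0033369532781102884 -0.03762853871264623
pipe_stub [array([155.648, 215.808])]
collar [array([190.464, 246.912])]
hammer [array([264.192, 295.68 ])]
side 0.81 [224. 174.] [0.4375 0.3648] 385 bay -0.44962725986356106 0.40116418275349164
side 0.78 [239. 193.] [0.4549 0.1937] 740 bay -0.3318945048815824 0.275856438775515
side 0.7 [290. 164.] [0.7404 0.3725] 271 bay -0.21371158003731794 0.5912733488343247
side 0.67 [223. 264.] [ 0.2979 -0.1896] 1324 bay -0.22376815523767365 -0.1240135957891176
side 0.59 [166. 183.] [0.1923 0.3534] 615 bay -0.637465420043897 0.24315124494560822
side 0.55 [193. 155.] [0.3422 0.5785] 502 bay -0.6551680990908422 0.5130408936731445
side 0.42 [306. 250.] [ 0.5614 -0.2029] 161 bay -0.006372657245049904 0.025500414623482258
pipe_stub [array([330.24 , 262.272])]
collar [array([314.88 , 196.224])]
hammer [array([289.792, 163.2  ])]
16.85 [ 0.4337 -0.0658  0.2128] [-0.7095  0.6545 -0.348 ]
```

View pics/end.png

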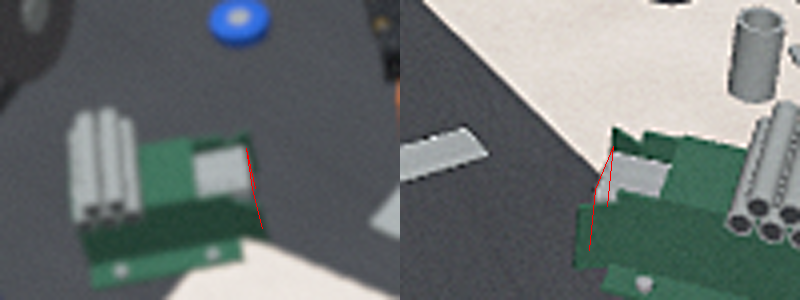

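The tin's near end coincides with the predicted home outline in both views: scene crop column about 248, side crop about 595–612. The bystanders haven't moved, so I'm handing in.

```bash
python3 -c "
from workcell import *
print(close_job())"
```

```text
the job is handed in; nothing more can be done
None
```

I pushed the full tin (the third one, about 8 N) into the bay up to the stop, put the two light tins (about 2.5–2.7 N each) back in place, and handed the job in at about 17 s; no verdict came back.

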